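# Ready the counting balance

### The arm

A 6-joint arm with a two-finger parallel gripper is mounted at the origin on the work surface. World frame = base frame: x ahead of the robot, y to its left, z up, the work surface at z = 0. Lengths are in m, angles in degrees, forces in N, time in s.
With the tool pointing down it reaches from about 0.4 to 0.825 m from the base axis. Payload 7 kg.
Tool frame: the origin (TCP) lies midway between the tips of the shut fingers; the grasp point (between the pads) lies behind it (bot.hold_point_z is the z of the grasp point in the tool frame, in m); z points along the fingers, y is the direction in which the jaws open and shut (so a half turn about z gives the same grasp; the last joint's range is limited). The gripper opens to 88 mm and grips with 3 to 60 N. Pads are 19 mm wide; open, the fingers measure 130 mm over their backs; the gripper's body (78 mm by 193 mm) begins 47 mm behind the grasp point.
Start: joints at [-53.05, 20.546, 0.682, 0, -70.136, -16.507], TCP at [0.236, -0.632, 0.227] pointing down, gripper open.
Joint ranges: [-176.03, 176.03], [-82.01, 121.73], [-58.28, 71.71], [-173.87, 95.51], [-174.79, -0.11], [-173.66, 173.66]. Speed limits (degrees/s): [136.94, 136.94, 172.46, 180, 180, 180].

### API

Orientations are given as a 3x3 rotation matrix whose columns are the frame's x, y, z axes.
In Python, from station import telemetry, optics, bot gives the robot as it stands.
- The arm moves only by the shell command python3 -m crank 'ROWS'. ROWS is JSON, a list of rows, each a list of 7 numbers: the closure, from -1 (fully open) to 1 (shut), then the shift along the tool's x, y, z in m, then the turn, a rotation vector about the tool's x, y, z in rad. A call has 1 to 20 rows; each row is the pose to reach, as a shift and turn from the pose commanded when the call began, along the tool's axes at that moment; what a row does not reach only later rows make up. A row lasts 1/8 s, in which the tool goes at most 62.5 mm and 10.7 degrees, less where a joint would pass 70% of its speed; a pose out of reach is approached as far as the arm can. A call with a gripper value outside its range is refused whole. The fingers move at their own pace and stop on an object; the grip force is fixed at half the most. Time passes only in rows, so rows that repeat a pose let the fingers close. It gives the time, the measured TCP pose, the force and the opening at its end, in the units of the state.
- telemetry.get_obs(): the state, without advancing time (a new reading comes with each control period).
- optics.snapshot(name): name is "scene" or "top" or "wrist"; returns a dict with "image" (420x560x3 uint8, blue, green, red), "camera_matrix" (3x3 intrinsics, pixels), "world_from_camera" (4x4, takes a point from camera to world coordinates). Camera axes: x right, y down, z forward; pixel columns grow to the right and rows downward; lengths in m; the calibration is good to about 2 mm. A picture is of the moment at which its call begins. There is no depth.
- bot.sign_off(): hands the job in, once; it reports no verdict.
The state is a dict: "t": time; "joint_positions": joint angles; "joint_velocities": joint speeds; "tau": joint torques, N m; "ee_pos": TCP position; "ee_rot": TCP orientation; "force": force on the tool from outside, world axes, zero at the start; "ft_torque": the same for the moment, N m; "gripper_width": finger opening in m.
Only numpy, scipy, OpenCV 4.12 (cv2) and the standard library are available. Lean on these libraries where they do the work, as an engineer would, in place of code of your own. Each camera call takes 0.05 s, during which the arm holds its last target.

### The job

Get the counting balance ready for counting tablets into the dish on its pan: press the round power key fully in so that it stays in, then tap the middle one of the three square keys to choose piece counting, then tap the long bar key to tare the dish. Press lightly with the fingertips, one key at a time and well down, letting each tapped key come up again before the next. Press no other key, keep off the pan and the dish, and leave the bottle, jar and check weight standing as they are; nothing is to be picked up.

Things in the scene. Friction and masses are not known exactly. Their poses are not given: they have to be found in the camera images.
- balance: White low electronic balance, 310 mm deep (x), 230 wide (y), fixed; origin: centre of its underside on the worktop, z up. Its key side (-x) faces the robot, turned up to 0.3 rad. The flat key deck is 44 mm high, its front edge 155 mm forward (-x) of the origin; five keys stand in a row along y, 122 mm forward. From 87 mm forward a display slopes up to 63 mm height; the pan is behind it.
- pan: Flat stainless weighing pan, 170 mm (x) by 190 mm (y), 5 mm thick, on the rear part of the balance; origin: centre of its underside, 62 mm behind (+x of) the balance's origin and 67 mm above the worktop; top at 72 mm. To be left untouched.
- power_top (a point): Black plastic key, its top 9 mm above the key deck at rest and about 53 mm above the worktop. Round, 26 mm across: the leftmost key of the row as the robot sees it (balance y = +80 mm). This point: centre of its top, moving with it.
- power (a joint): The latch of the round power key: metres pressed in, 0 out (as at the start), 0.004 fully in; counts as in beyond 0.0025. It yields at about 2 N and stays where it is left. The cap on it is springy, 3 N per mm: pushed in 5 to 6 mm by its top (4 to 6 N) the latch is fully in, and let go the cap's top rests 4 mm lower than before.
- count_top (a point): Black plastic key, its top 9 mm above the key deck at rest and about 53 mm above the worktop. Square, 20 by 20 mm, marked with six small dots: the middle one of the three square keys and of the whole row (balance y = 0). This point: centre of its top, moving with it.
- count (a joint): The middle square key (piece count). The switch under the key: metres pressed, 0 up, 0.004 fully down; sprung, gives from 0.6 N, 3 N fully down; counts as pressed beyond 0.002 and comes up by itself. The rubber cap on it adds 3 N per mm: pushed 5 to 6 mm by its top (3 to 6 N) the key is fully down.
- tare_top (a point): Black plastic key, its top 9 mm above the key deck at rest and about 53 mm above the worktop. Long bar, 48 mm along the row by 20 mm: the rightmost key as the robot sees it (balance y = -80 mm). This point: centre of its top, moving with it.
- tare (a joint): The long bar key (tare). The switch under the key: metres pressed, 0 up, 0.004 fully down; sprung, gives from 0.6 N, 3 N fully down; counts as pressed beyond 0.002 and comes up by itself. The rubber cap on it adds 3 N per mm: pushed 5 to 6 mm by its top (3 to 6 N) the key is fully down.
- key_left (a joint): The square key between the round key and the middle square key (20 by 20 mm, balance y = +38 mm), not to be pressed. The switch under the key: metres pressed, 0 up, 0.004 fully down; sprung, gives from 0.6 N, 3 N fully down; counts as pressed beyond 0.002 and comes up by itself. The rubber cap on it adds 3 N per mm: pushed 5 to 6 mm by its top (3 to 6 N) the key is fully down.
- key_right (a joint): The square key between the middle square key and the long bar (20 by 20 mm, balance y = -38 mm), not to be pressed. The switch under the key: metres pressed, 0 up, 0.004 fully down; sprung, gives from 0.6 N, 3 N fully down; counts as pressed beyond 0.002 and comes up by itself. The rubber cap on it adds 3 N per mm: pushed 5 to 6 mm by its top (3 to 6 N) the key is fully down.
- dish: Loose round steel weighing bowl, 90 mm across its rim and 28 mm high, standing on the pan. Origin: centre of its underside.
- amber_bottle: Loose amber glass bottle, 68 mm across, 150 mm high, upright on the worktop beside the balance, on either side. Origin: centre of its underside.
- jar: Loose clear jar with a blue lid, 72 mm across, 85 mm high, upright on the worktop beside the balance, on the other side from the bottle. Origin: centre of its underside.
- check_weight: Loose steel check weight with a knob, 30 mm across, 41 mm high, upright on the worktop to the left of the balance's front part. Origin: centre of its underside.
Things that resemble listed ones, but are neither listed nor needed, are in the scene too. What is meant by the dish is not purple or yellow, and is the larger of those in its own colour.

How it is judged (in metres and radians):
On the way, in this order (a step that is already met when the one before it is completed fails the run):
1. the round power key is pressed in (value of joint power above 0.0025 m), for 0.05 s.
2. then the middle square key is pressed, the bar key being up (value of joint count above 0.002 m and value of joint tare below 0.001 m), for 0.05 s.
3. the middle square key comes up again (value of joint each of count, tare below 0.001 m), for 0.05 s.
4. then the long bar key is pressed (value of joint tare above 0.002 m and value of joint count below 0.001 m), for 0.05 s.
At the end, for the whole second after the job is handed in: The round power key is in (over 2.5 mm), all other keys are up (within 1 mm), the dish stands upright and at rest on the pan, and dish, bottle, jar and check weight are upright within 10 mm of where they began (all of step 3 and value of joint power above 0.0025 m and value of joint each of key_left, key_right below 0.001 m and z of dish in the frame of pan between 0.002 and 0.009 m and distance of each of dish, amber_bottle, jar, check_weight from where it was at the start of the episode below 0.01 m and angle between each of dish, amber_bottle, jar, check_weight's own z axis and vertical below 0.1 rad and linear speed of dish below 0.02 m/s); the robot touches nothing.
It fails at once if the piece-count key or the tare key is pressed (over 2 mm) while the power key is not yet in (value of joint power below 0.0025 m and value of joint any of count, tare above 0.002 m).
It fails at once if either of the two other square keys is pressed (over 2 mm) (value of joint any of key_left, key_right above 0.002 m).
It fails at once if the fingers press the balance or its keys with more than 25 N, or another part of the robot touches it (over 2 N) (contact force between the fingers and balance above 25 N or contact force between the arm and balance above 2 N).
It fails at once if the robot touches the pan or the dish (over 0.5 N) (contact force between any of the fingers, the arm and pan above 0.5 N or contact force between any of the fingers, the arm and dish above 0.5 N).
It fails at once if the dish, bottle, jar or check weight is moved or lifted by over 10 mm (distance of any of dish, amber_bottle, jar, check_weight from where it was at the start of the episode above 0.01 m).
It also fails if it takes over 45 s, if anything falls off the work surface, if the arm or the gripper's body presses on something with over 40 N, if the wrist force passes 120 N, or if a joint passes its speed limit or range.

## Working session

There is one attempt and no reset: what is moved stays moved. The work goes in short steps, Python scripts to look and compute and a shell command to move; the robot and the scene stay as the last step left them, time stands still between calls to the robot, and variables do not carry over. Pictures are saved under pics/ and viewed, and the job is handed in when it is done.

```bash
mkdir -p pics; python3 - <<'E'
from station import telemetry, optics, bot
import cv2, numpy as np
o=telemetry.get_obs(); print(o['t'],o['ee_pos'],o['ee_rot'],o['gripper_width'],bot.hold_point_z)
for n in("scene","top"):
    s=optics.snapshot(n); cv2.imwrite(f"pics/{n}0.png",s["image"]); print(n,s["camera_matrix"],s["world_from_camera"])
E
```

```text
0.0 [ 0.23558438 -0.63202458  0.2256355 ] [[-9.37066721e-01 -3.49149721e-01 -6.58114366e-04]
 [-3.49150329e-01  9.37065529e-01  1.49730204e-03]
 [ 9.39136960e-05  1.63285276e-03 -9.99998662e-01]] 0.08755591771819389 -0.0188
scene [[417.53605101   0.         274.9001613 ]
 [  0.         417.53605101 206.5050413 ]
 [  0.           0.           1.        ]] [[-0.81756546  0.46971518 -0.33309812  0.8995986 ]
 [ 0.57581568  0.67169266 -0.46611722  0.3984559 ]
 [ 0.00479723 -0.57288447 -0.81962209  0.68232871]
 [ 0.          0.          0.          1.        ]]
top [[429.06779657   0.         280.44466959]
 [  0.         429.06779657 206.2942789 ]
 [  0.           0.           1.        ]] [[ 0.00400252 -0.99841444  0.0561478   0.59961224]
 [-0.99947068 -0.00580691 -0.03201011  0.07453877]
 [ 0.0322854  -0.05598996 -0.9979092   0.912956  ]
 [ 0.          0.          0.          1.        ]]
```

View pics/scene0.png

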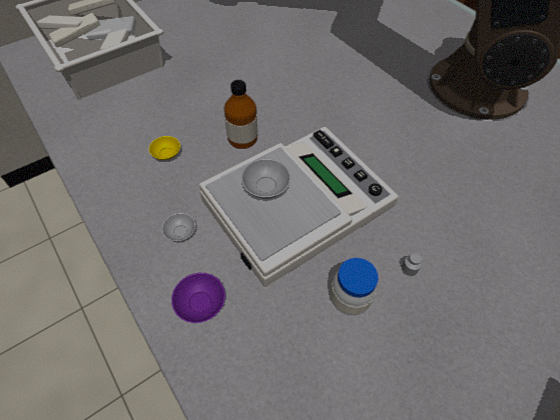

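View pics/top0.png

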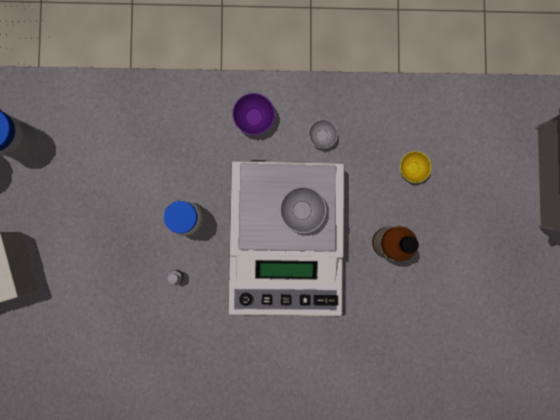

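The top view shows the balance upright in the image. The round key is at about (246,299), the squares at (267,300), (286,300) and (305,300), and the bar at (326,300). The dish on the pan is at (303,211). The bottle is on the right, and the jar and check weight are on the left.

```bash
python3 - <<'E'
import cv2
a=cv2.imread('pics/top0.png')[280:325,222:352]; cv2.imwrite('pics/crop_top.png',cv2.resize(a,None,fx=6,fy=6,interpolation=cv2.INTER_CUBIC))
a=cv2.imread('pics/scene0.png')[120:210,295:405]; cv2.imwrite('pics/crop_scene.png',cv2.resize(a,None,fx=6,fy=6,interpolation=cv2.INTER_CUBIC))
E
```

```text
(no output)
```

View pics/crop_top.png

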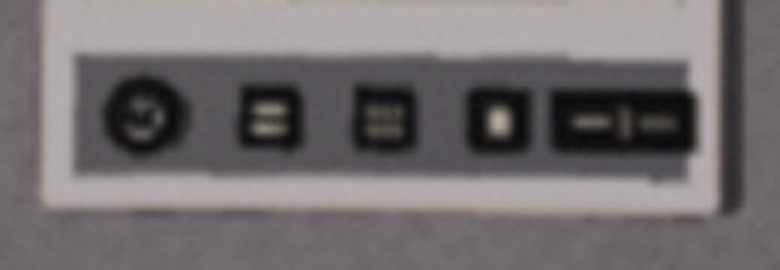

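View pics/crop_scene.png

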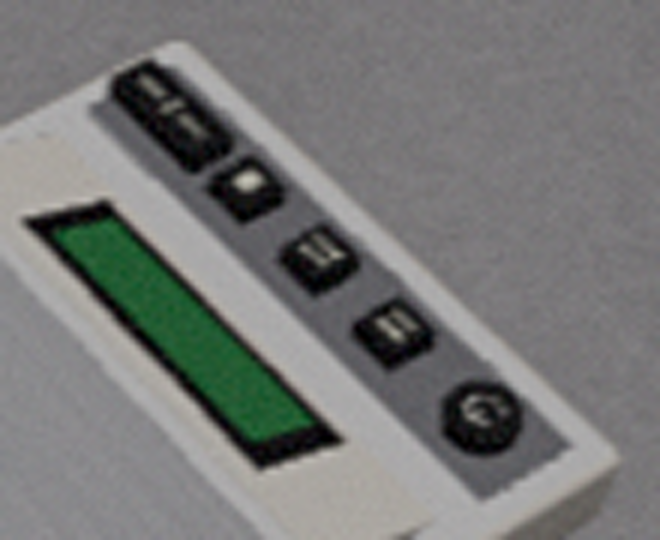

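The crops confirm the keys. The round power key is at (145,117), the six-dot count key at (385,118) and the bar at (624,121), all in top-crop pixels. Next I intersect those rays with z=53 mm and cross-check against the scene camera.

```bash
cat > h.py <<'E'
import numpy as np
from station import telemetry, optics, bot
def ray(s,u,v,z):
    K=s['camera_matrix'];T=s['world_from_camera']
    d=T[:3,:3]@np.linalg.solve(K,[u,v,1]); o=T[:3,3]
    return o+d*(z-o[2])/d[2]
E
python3 - <<'E'
from h import *
f=lambda x,o:(x+.5)/6-.5+o
t=optics.snapshot('top'); s=optics.snapshot('scene')
for n,a,b in [('power',(145,117),(483,413)),('left',(270,118),(399,328)),('count',(385,118),(320,255)),('right',(498,121),(247,185)),('tare',(624,121),(172,112))]:
    print(n,ray(t,f(a[0],222),f(a[1],280),.053).round(4),ray(s,f(b[0],295),f(b[1],120),.053).round(4))
E
```

```text
power [0.4637 0.1149 0.053 ] [0.4638 0.1153 0.053 ]
left [0.4633 0.0737 0.053 ] [0.4623 0.0741 0.053 ]
count [0.4632 0.0357 0.053 ] [0.4628 0.0357 0.053 ]
right [ 0.4622 -0.0018  0.053 ] [ 0.4625 -0.0023  0.053 ]
tare [ 0.4622 -0.0437  0.053 ] [ 0.4619 -0.0433  0.053 ]
```

```bash
cat >> h.py <<'E'
from scipy.spatial.transform import Rotation as Ro
Y=-0.0107  # balance yaw
RT=np.array([[np.cos(Y+np.pi*1.5)*1,0,0]]*3)
def goal():
    y=-np.array([np.cos(Y),np.sin(Y),0]); z=np.array([0,0,-1.]); x=np.cross(y,z)
    return np.column_stack([x,y,z])
def rel(p):
    o=telemetry.get_obs();R=np.array(o['ee_rot'])
    print('pos',np.round(o['ee_pos'],4),'F',np.round(o['force'],2),'w',o['gripper_width'],'t',o['t'])
    print('shift',(R.T@(np.array(p)-o['ee_pos'])).round(4),'turn',Ro.from_matrix(R.T@goal()).as_rotvec().round(4))
E
python3 -c "
from h import *
rel([.4637,.1151,.15])"
```

```text
pos [ 0.2357 -0.6322  0.226 ] F [0.38 0.6  0.06] w 0.08758251698475783 t 0.2
shift [-0.4747  0.6206  0.0766] turn [ 9.0000e-04  5.0000e-04 -1.2033e+00]
```

```bash
python3 -m crank '[[1,-0.036,0.048,0,0,0,-0.1],[1,-0.073,0.095,0,0,0,-0.2],[1,-0.11,0.143,0,0,0,-0.3],[1,-0.146,0.191,0,0,0,-0.4],[1,-0.183,0.239,0,0,0,-0.5],[1,-0.219,0.286,0,0,0,-0.6],[1,-0.256,0.334,0,0,0,-0.7],[1,-0.292,0.382,0,0,0,-0.8],[1,-0.329,0.43,0,0,0,-0.9],[1,-0.365,0.477,0,0,0,-1.0],[1,-0.402,0.525,0,0,0,-1.1],[1,-0.438,0.573,0,0,0,-1.203],[1,-0.475,0.621,0.02,0,0,-1.203],[1,-0.475,0.621,0.06,0,0,-1.203],[1,-0.475,0.621,0.077,0,0,-1.203],[1,-0.475,0.621,0.077,0,0,-1.203]]'; python3 - <<'E'
from h import *
import cv2
rel([.4637,.1151,.065])
for n in ('wrist','top'): cv2.imwrite(f'pics/{n}1.png',optics.snapshot(n)['image'])
E
```

```text
t: 2.2
ee_pos: [0.463, 0.1149, 0.1484]
ee_rot: [[-0.011, -1.0, -0.003], [-1.0, 0.011, -0.002], [0.002, 0.003, -1.0]]
force: [0.3, 0.1, 1.8]
gripper_width: 0.0005
pos [0.463  0.1149 0.1484] F [0.27 0.08 1.81] w 0.00047929548320357044 t 2.2
shift [-0.0003 -0.0009  0.0834] turn [ 0.0026 -0.0018 -0.0001]
```

View pics/wrist1.png

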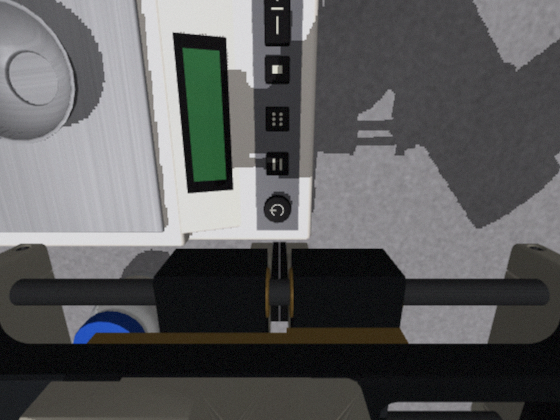

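View pics/top1.png

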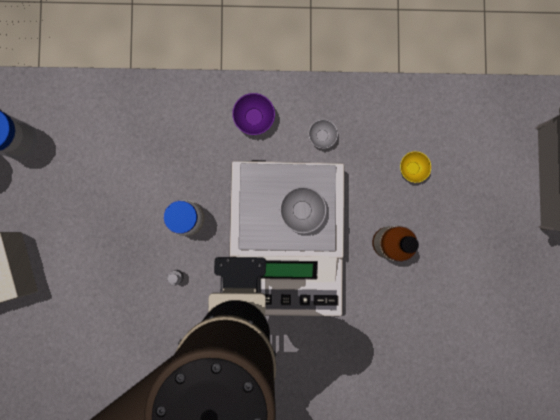

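The wrist view shows all five keys clear, with the round one at (277,209) and the six-dot one at (277,119). The shut fingers are lined up on the row.

```bash
python3 - <<'E'
from h import *
w=optics.snapshot('wrist')
for n,p in [('power',(277,209)),('count',(277,119)),('right',(277,69))]: print(n,ray(w,*p,.053).round(4))
E
python3 -m crank '[[1,0,-0.001,0.03,0.0026,-0.0018,0],[1,0,-0.001,0.06,0.0026,-0.0018,0],[1,0,-0.001,0.08,0.0026,-0.0018,0],[1,0,-0.001,0.088,0.0026,-0.0018,0],[1,0,-0.001,0.088,0.0026,-0.0018,0]]'; python3 -c "
from h import *
rel([.4637,.1151,.053])"
```

```text
power [0.4659 0.1163 0.053 ]
count [0.4649 0.0366 0.053 ]
right [ 0.4644 -0.0019  0.053 ]
t: 2.98
ee_pos: [0.4653, 0.1154, 0.0621]
ee_rot: [[-0.011, -1.0, 0.003], [-1.0, 0.011, 0.002], [-0.002, -0.003, -1.0]]
force: [0.7, 1.2, 0.2]
gripper_width: 0.0004
pos [0.4653 0.1154 0.0621] F [0.73 1.15 0.25] w 0.000439853071255334 t 2.975
shift [0.0003 0.0016 0.0091] turn [-0.0031  0.002  -0.0004]
```

```bash
python3 -m crank '[[1,0,0.001,0.004,0,0,0],[1,0,0.001,0.008,0,0,0],[1,0,0.001,0.008,0,0,0]]'; python3 -m crank '[[1,0,0,0.001,0,0,0],[1,0,0,0.002,0,0,0],[1,0,0,0.002,0,0,0]]';python3 -m crank '[[1,0,0,0.001,0,0,0],[1,0,0,0.002,0,0,0],[1,0,0,0.002,0,0,0]]'
```

```text
t: 3.35
ee_pos: [0.4639, 0.1153, 0.0536]
ee_rot: [[-0.011, -1.0, 0.003], [-1.0, 0.011, 0.002], [-0.002, -0.003, -1.0]]
force: [-0.2, -0.0, -0.8]
gripper_width: 0.0006
t: 3.72
ee_pos: [0.464, 0.1154, 0.0516]
ee_rot: [[-0.011, -1.0, 0.003], [-1.0, 0.011, 0.002], [-0.002, -0.003, -1.0]]
force: [0.0, 0.1, 1.4]
gripper_width: 0.0005
t: 4.1
ee_pos: [0.4641, 0.1154, 0.0495]
ee_rot: [[-0.011, -1.0, 0.003], [-1.0, 0.011, 0.002], [-0.002, -0.003, -1.0]]
force: [0.3, 0.1, 1.2]
gripper_width: 0.0003
```

```bash
python3 -m crank '[[1,0,0,0.001,0,0,0],[1,0,0,0.001,0,0,0]]';python3 -m crank '[[1,0,0,0.001,0,0,0],[1,0,0,0.001,0,0,0]]'; python3 -c "
from h import *
print(telemetry.get_obs()['force'])"
```

```text
t: 4.35
ee_pos: [0.464, 0.1154, 0.0486]
ee_rot: [[-0.011, -1.0, 0.003], [-1.0, 0.011, 0.002], [-0.002, -0.003, -1.0]]
force: [-0.1, 0.2, 2.8]
gripper_width: 0.0004
t: 4.6
ee_pos: [0.4641, 0.1154, 0.0477]
ee_rot: [[-0.011, -1.0, 0.003], [-1.0, 0.011, 0.002], [-0.002, -0.003, -1.0]]
force: [-1.3, 0.9, 5.1]
gripper_width: 0.0004
[-1.34025919  0.89270382  5.06122499]
```

```bash
python3 -m crank '[[1,0,0,0.0005,0,0,0],[1,0,0,0.0005,0,0,0]]';python3 -m crank '[[1,0,0,-0.002,0,0,0],[1,0,0,-0.01,0,0,0],[1,0,0,-0.03,0,0,0],[1,0,0,-0.03,0,0,0],[1,0,0,-0.03,0,0,0]]'; python3 - <<'E'
from h import *
import cv2
rel([.4635,.036,.063])
for n in('scene','wrist'):
  cv2.imwrite(f'pics/{n}2.png',optics.snapshot(n)['image'])
a=cv2.imread('pics/scene2.png')[120:210,295:405]; b=cv2.imread('pics/scene0.png')[120:210,295:405]
cv2.imwrite('pics/cmp2.png',cv2.resize(cv2.hconcat([b,a]),None,fx=3.6,fy=3.6,interpolation=cv2.INTER_CUBIC))
E
```

```text
t: 4.85
ee_pos: [0.464, 0.1154, 0.0473]
ee_rot: [[-0.011, -1.0, 0.003], [-1.0, 0.011, 0.002], [-0.002, -0.003, -1.0]]
force: [-0.7, 0.6, 6.5]
gripper_width: 0.0005
t: 5.48
ee_pos: [0.4636, 0.1152, 0.0769]
ee_rot: [[-0.011, -1.0, 0.002], [-1.0, 0.011, 0.002], [-0.002, -0.002, -1.0]]
force: [-0.2, 0.3, -0.8]
gripper_width: 0.0002
pos [0.4636 0.1152 0.0769] F [-0.22  0.31 -0.79] w 0.0001688037074546188 t 5.475
shift [ 0.0792 -0.0008  0.0137] turn [-0.0023  0.0019 -0.0006]
```

View pics/cmp2.png

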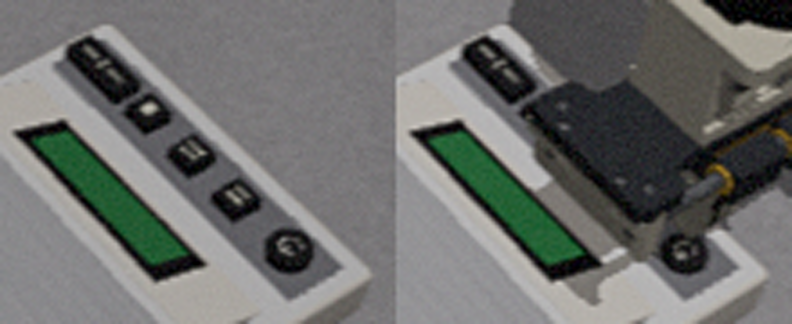

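View pics/wrist2.png

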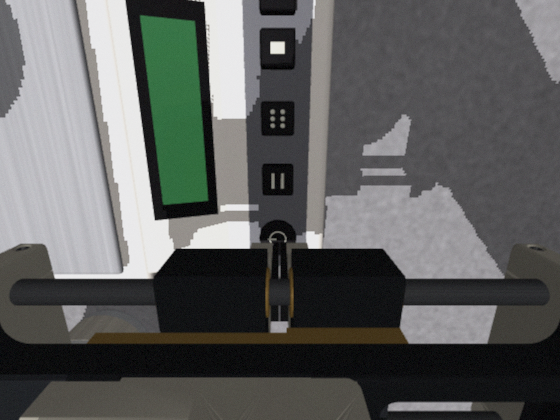

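In the scene crop the round key sits slightly lower, at (288,254) compared with (289,250) before. I'll move over the middle key, then look at the power key again unobstructed.

```bash
python3 -m crank '[[1,0.025,0,0,0,0,0],[1,0.06,0,0,0,0,0],[1,0.079,0,0,0,0,0],[1,0.079,0,0,0,0,0],[1,0.079,0,0,0,0,0]]'; python3 - <<'E'
from h import *
import cv2
rel([.4635,.036,.060])
s=optics.snapshot('scene');cv2.imwrite('pics/scene3.png',s['image'])
a=s['image'][120:210,295:405]; b=cv2.imread('pics/scene0.png')[120:210,295:405]
cv2.imwrite('pics/cmp3.png',cv2.resize(cv2.hconcat([b,a]),None,fx=3.6,fy=3.6,interpolation=cv2.INTER_CUBIC))
T=np.linalg.inv(s['world_from_camera'])
for z in(.053,.049):
  c=s['camera_matrix']@(T@[.4638,.1152,z,1])[:3];print(z,(c/c[2]).round(1))
E
```

```text
t: 6.2
ee_pos: [0.4631, 0.0365, 0.0767]
ee_rot: [[-0.011, -1.0, 0.002], [-1.0, 0.011, 0.002], [-0.002, -0.002, -1.0]]
force: [-0.2, -0.3, 0.3]
gripper_width: 0.0005
pos [0.4631 0.0365 0.0767] F [-0.16 -0.31  0.35] w 0.0005172802657045421 t 6.2
shift [ 0.0006 -0.0004  0.0167] turn [-0.0024  0.0017 -0.0005]
0.053 [375.  188.4   1. ]
0.049 [374.6 189.7   1. ]
```

View pics/cmp3.png

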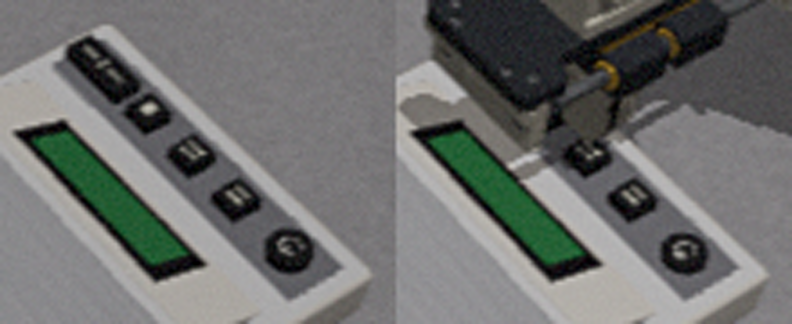

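The round key is now visibly flatter, with its side nearly gone and its centre about 1 px lower, as expected for 4 mm. So it has latched. Next is the count key.

```bash
python3 -m crank '[[1,0,0,0.01,0,0,0],[1,0,0,0.02,0,0,0],[1,0,0,0.024,0,0,0],[1,0,0,0.026,0,0,0],[1,0,0,0.028,0,0,0],[1,0,0,0.028,0,0,0]]'; python3 -m crank '[[1,0,0,0.001,0,0,0],[1,0,0,0.001,0,0,0]]'
```

```text
t: 7.0
ee_pos: [0.4629, 0.0363, 0.0489]
ee_rot: [[-0.011, -1.0, 0.002], [-1.0, 0.011, 0.002], [-0.002, -0.002, -1.0]]
force: [-1.5, 1.0, 2.0]
gripper_width: 0.0005
t: 7.25
ee_pos: [0.4631, 0.0363, 0.0481]
ee_rot: [[-0.011, -1.0, 0.003], [-1.0, 0.011, 0.002], [-0.002, -0.003, -1.0]]
force: [-2.6, 0.6, 3.9]
gripper_width: 0.0005
```

```bash
python3 -m crank '[[1,0,0,0.0008,0,0,0],[1,0,0,0.0008,0,0,0]]'; python3 -m crank '[[1,0,0,-0.003,0,0,0],[1,0,0,-0.012,0,0,0],[1,0,0,-0.03,0,0,0],[1,0,0,-0.03,0,0,0],[1,0,0,-0.03,0,0,0]]'; python3 -c "
from h import *
rel([.4622,-.0434,.060])"
```

```text
t: 7.5
ee_pos: [0.4631, 0.0363, 0.0473]
ee_rot: [[-0.011, -1.0, 0.003], [-1.0, 0.011, 0.002], [-0.002, -0.003, -1.0]]
force: [-3.0, -1.7, 6.9]
gripper_width: 0.0009
t: 8.12
ee_pos: [0.463, 0.0364, 0.0771]
ee_rot: [[-0.011, -1.0, 0.003], [-1.0, 0.011, 0.002], [-0.002, -0.003, -1.0]]
force: [-0.2, 1.0, -0.5]
gripper_width: 0.0004
pos [0.463  0.0364 0.0771] F [-0.16  1.04 -0.46] w 0.00035785455004971493 t 8.125
shift [ 0.0798 -0.      0.0169] turn [-0.003   0.0022 -0.0005]
```

The middle key went fully down, reaching about 6–7 N at 5.7 mm, and has been released. Now I'll move to the bar.

```bash
python3 -m crank '[[1,0.025,0,0,0,0,0],[1,0.06,0,0,0,0,0],[1,0.08,0,0,0,0,0],[1,0.08,0,0,0,0,0],[1,0.08,0,0,0,0,0]]'; python3 - <<'E'
from h import *
import cv2
s=optics.snapshot('scene');cv2.imwrite('pics/scene4.png',s['image'])
w=optics.snapshot('wrist')['image']
cv2.imwrite('pics/cmp4.png',cv2.hconcat([cv2.resize(s['image'][110:210,285:405],(480,400)),cv2.resize(w,(320,400))]))
E
```

```text
t: 8.75
ee_pos: [0.462, -0.0436, 0.0767]
ee_rot: [[-0.011, -1.0, 0.002], [-1.0, 0.011, 0.002], [-0.002, -0.002, -1.0]]
force: [-0.1, 0.1, -0.8]
gripper_width: 0.0004
```

View pics/cmp4.png

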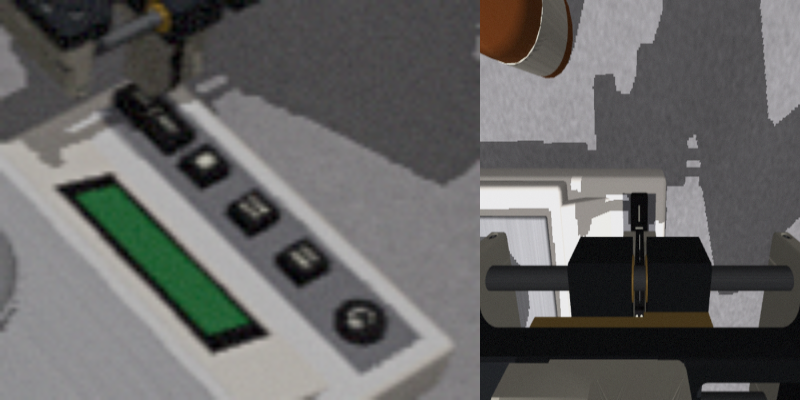

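The count key at (253,212) is up again and the power key at (360,322) is low. The fingers are over the bar.

```bash
python3 -m crank '[[1,0,0,0.01,0,0,0],[1,0,0,0.02,0,0,0],[1,0,0,0.024,0,0,0],[1,0,0,0.026,0,0,0],[1,0,0,0.028,0,0,0],[1,0,0,0.028,0,0,0]]'; python3 -m crank '[[1,0,0,0.001,0,0,0],[1,0,0,0.001,0,0,0]]'
```

```text
t: 9.6
ee_pos: [0.462, -0.0437, 0.049]
ee_rot: [[-0.011, -1.0, 0.002], [-1.0, 0.011, 0.002], [-0.002, -0.002, -1.0]]
force: [-0.1, -0.6, 2.3]
gripper_width: 0.0004
t: 9.85
ee_pos: [0.4622, -0.0437, 0.0481]
ee_rot: [[-0.011, -1.0, 0.003], [-1.0, 0.011, 0.002], [-0.002, -0.003, -1.0]]
force: [-3.0, -0.1, 3.6]
gripper_width: 0.0002
```

```bash
python3 -m crank '[[1,0,0,0.0008,0,0,0],[1,0,0,0.0008,0,0,0]]'; python3 -m crank '[[1,0,0,-0.003,0,0,0],[1,0,0,-0.012,0,0,0],[1,0,0,-0.04,0,0,0],[1,0,0,-0.09,0,0,0],[1,0,0,-0.15,0,0,0],[1,0.05,0,-0.15,0,0,0],[1,0.11,0,-0.15,0,0,0],[1,0.17,0,-0.15,0,0,0],[1,0.2,0,-0.15,0,0,0],[1,0.2,0,-0.15,0,0,0]]'; python3 - <<'E'
from h import *
import cv2
for n in('scene','top'): cv2.imwrite(f'pics/{n}5.png',optics.snapshot(n)['image'])
a=cv2.imread('pics/scene5.png')[120:210,295:405]; b=cv2.imread('pics/scene0.png')[120:210,295:405]
c=cv2.resize(cv2.hconcat([b,a]),(792,324),interpolation=cv2.INTER_CUBIC)
cv2.imwrite('pics/cmp5.png',c)
E
```

```text
t: 10.1
ee_pos: [0.4622, -0.0437, 0.0473]
ee_rot: [[-0.011, -1.0, 0.003], [-1.0, 0.011, 0.002], [-0.002, -0.003, -1.0]]
force: [-3.0, -0.0, 5.7]
gripper_width: 0.0004
t: 11.35
ee_pos: [0.4595, -0.2458, 0.197]
ee_rot: [[-0.014, -1.0, 0.003], [-1.0, 0.014, 0.002], [-0.002, -0.003, -1.0]]
force: [0.2, -0.7, 0.2]
gripper_width: 0.0001
```

View pics/cmp5.png

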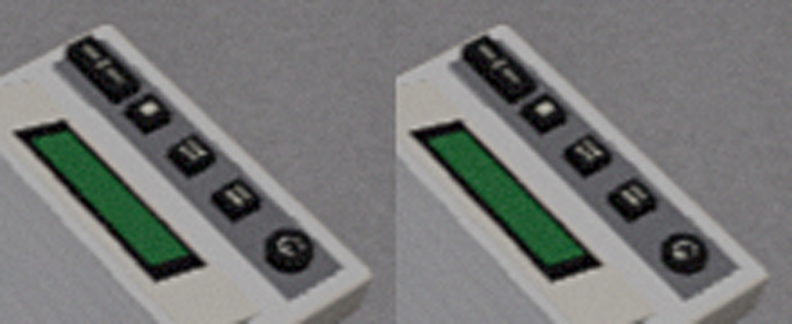

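View pics/top5.png

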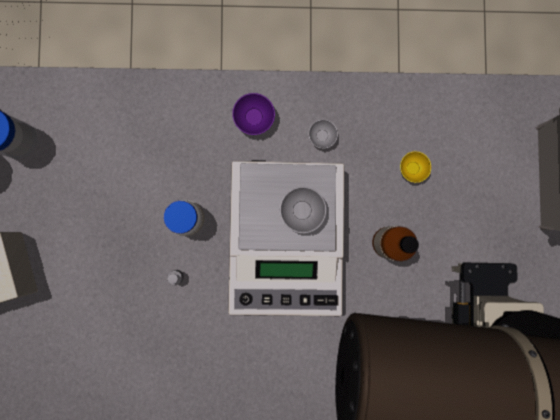

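The power key is low and the other four keys are up. The dish, bottle, jar and check weight haven't moved, and the arm is clear of everything.

```bash
python3 -c "
from station import bot
print(bot.sign_off())"
```

```text
the job is handed in; nothing more can be done
None
```

I pressed the three keys in order with the shut fingertips: the round power key, then the six-dot middle key, then the long bar. I then backed the arm clear and handed the job in at about 11.5 s of the 45 s allowed. Hand-in gives no verdict.

- **Presses:** each key was pushed about 5.7 mm. The peak vertical force read about 6.5 N on the power key, 6.9 N on the middle key and 5.7 N on the bar. All three were at or slightly above the 4–6 N and 3–6 N guide values, and far under the 25 N limit.
- **Last pictures:** the power key sits visibly lower than at the start, about 1 px, which matches 4 mm. The other four keys are up, and the dish, bottle, jar and check weight are where they began.
- **What I couldn't confirm directly:** the key joint values can't be read, so these checks rest on force, depth and pictures.
- **Readings that disagreed:** the wrist camera placed the keys 1–2 mm from where the top and scene cameras did, roughly the stated calibration error. The force readings also drifted by 1–2 N with nothing touching the fingers.

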